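# Close and latch the clamp ring of the paint pot

## Robot

A 7-joint arm with a two-finger parallel gripper is mounted at the origin on a cart in front of the work surface, level with it; the furniture and walls round the work are solid. World frame = base frame: x ahead of the robot, y to its left, z up, the work surface at z = 0. Lengths are in m, angles in rad, forces in N, time in s.
With the tool pointing down it reaches from about 0.4 to 0.875 m from the base axis. Payload 4.4 kg.
Tool frame: the origin (TCP) lies midway between the tips of the shut fingers; the grasp point (between the pads) lies behind it (manip.tcp_to_grasp is the z of the grasp point in the tool frame, in m); z points along the fingers, y is the line along which they close (so a half turn about z gives the same grasp; the last joint's range is limited). The gripper opens to 85 mm and grips with 20 to 120 N. Pads are 22 mm wide; open, the fingers measure 114 mm over their backs; the gripper's body (76 mm by 85 mm) begins 54 mm behind the grasp point. The pads swing forward as they close: fully open they stand 13 mm farther back than shut.
Start: joints at [-1.263, 0.628, 0.038, 1.517, -0.027, 0.996, -0.02], TCP at [0.237, 0.605, 0.231] pointing down, gripper open.
Joint ranges: [-3.06, 3.06], [-0.37, 2.12], [-1.25, 1.32], [0.18, 2.47], [-1.1, 4.24], [0.23, 1.98], [-2.94, 2.94]. Speed limits (rad/s): [2.57, 2.57, 3.14, 3.14, 3.14, 3.14, 3.14].

## Interface

Orientations are given as a rotation vector (axis times angle).
In Python, from cell import telemetry, viewer, ticket, manip gives the robot as it stands.
- The arm moves only by the shell command python3 -m handwheel 'ROWS' [OPENING] [FORCE]. ROWS is JSON, a list of rows, each an object of numbers: "tx", "ty", "tz": the shift along the world's x, y, z scaled (see below); "rx", "ry", "rz": the turn, a rotation vector about the world's x, y, z scaled (see below). In form: [{"tx": .., "ty": .., "tz": .., "rx": .., "ry": .., "rz": ..}, ...]. A call has 1 to 5 rows; each row shifts and turns the commanded pose from where the row before left it; what a row does not reach is not made up. The controller multiplies each number of a shift by 1 m and each number of a turn by 6 degrees. A row lasts 1/8 s, in which the tool goes at most 62.5 mm and 10.7 degrees, less where a joint would pass 70% of its speed; a pose out of reach is approached as far as the arm can. A call with a number of a shift or a turn outside -1 to 1 is refused whole. A call with a gripper value outside its range is refused whole. OPENING is the opening, from 0 (shut) to 1 (fully open), set as the call begins (- or left out, the last holds). The fingers move at their own pace and stop on an object; FORCE is the grip in N (left out, the last holds). Time passes only in rows, so rows that do not move let the fingers close. It gives the time, the measured TCP pose, the force, the opening and the grip force at its end, in the units of the state.
- telemetry.read_state(): the state, without advancing time (a new reading comes with each control period).
- viewer.snapshot(name): name is "side" or "top"; returns a dict with "pixels" (384x512x3 uint8, blue, green, red), "fx", "fy", "cx", "cy" (pixels), "k1" (the pictures are not rectified: a ray, as slopes to the right and down, at radius r is drawn at 1 + k1 r^2 times it, then the intrinsics apply), "pose" (4x4, takes a point from camera to world coordinates). Camera axes: x right, y up, looking along -z (the intrinsics and any distortion apply to the point x, -y, -z); pixel columns grow to the right and rows downward; lengths in m; the calibration is good to about 2 mm. A picture is of the moment at which its call begins. There is no depth.
- ticket.job_done(): hands the job in; it is judged then, once.
The state is a dict: "clock": time; "joints": joint angles; "dq": joint speeds; "effort": joint torques, N m; "tool_pos": TCP position; "orientation": TCP orientation; "force": force on the tool from outside, world axes, zero at the start; "torque": the same for the moment, N m; "finger_gap": finger opening in m; "grip_force": force on a finger pad.
Only numpy, scipy, OpenCV 4.12 (cv2) and the standard library are available. Lean on these libraries where they do the work, as an engineer would, in place of code of your own. Each camera call takes 0.05 s, during which the arm holds its last target. There are 200 camera calls.

## Task

The lid lies on the metal paint pot but its hinged clamp ring stands open. Swing the ring's hinged half fully shut round the two flanges, hook the latch loop over the keeper on that half, and press the latch lever flat past centre so that the ring stays latched. Leave the lid in place and do not knock over anything on the desk.

Things in the scene. Friction and masses are not known exactly. Their poses are not given: they have to be found in the camera images.
- clamp_pot: Fixed plywood board (135 x 135 x 15 mm) with an aluminium pot (78 mm across) at its middle. Origin: centre of the board's underside; z up. -x points to the latch side (front, roughly towards the robot), +y to the side to which the hinged half of its clamp ring opens; the -y half is fixed. All latch parts move level, about 85 mm above the origin.
- seat (a point): Point on the pot's axis 85 mm above the board's underside, where pot flange and lid flange (91 mm across, 8 mm thick each) meet and the lid's origin belongs. The channel-shaped ring round them is 107 mm across outside and 28 mm high (z 71 to 99 mm).
- pot_lid: Loose aluminium lid, 0.15 kg, already in place on the pot; origin at the centre of its flange's underside, z up. Black knob in the middle, top 37 mm above the origin.
- jaw (a joint): Angle of the hinged (+y) half ring about the vertical pin at point jaw_hinge; 0 fully shut, grows as its free end swings out to the pot's +y side (clockwise seen from above), at most 1.4. Its stiff pin holds it wherever it is left (about 0.12 N m).
- jaw_hinge (a point): The vertical hinge pin of the hinged half, at the back: 64 mm along +x of the pot's axis, 85 mm up.
- jaw_post (a point): Middle of the grip length of the steel finger post on the hinged half: an upright round post 13 mm across, top 14 mm above this point, free down to 30 mm below it. At pot-frame (0, 64, 129) mm when the half is shut. Pinch it from above or push it.
- keeper (a point): Seat of the loop's end bar in the keeper hook (moves with the hinged half); pot-frame (-58, 24, 85) mm when shut, axes then as the pot's. Hook 16 mm high: stem 8 mm thick, its +y face 4 mm to -y of here; outer lip 6 mm thick, inner face 8 mm to -x of here, reaching 9 mm to +y of here. The bar goes in round the lip's end and back towards -y.
- lever (a joint): Angle of the latch lever about the vertical pin at point lever_pivot; 0 pressed flat (handle lies along the pot's -y), grows as the handle swings out to -x and on to +y, at most 2.8. It stays where it is left (about 0.015 N m). The last 0.28 rad is past centre.
- lever_pivot (a point): The lever's fixed vertical pin, pot-frame (-62, -30, 85) mm.
- lever_end (a point): Point on the lever's handle 72 mm from its pin, half-way up its 19 mm height; the handle is 9 mm thick (13 mm at its tip, 86 mm from the pin). With the loop hooked, pressing this sideways takes under 8 N.
- loop (a joint): Angle of the wire loop relative to the lever, about an upright pin on the lever 18 mm from the lever's pin; seen from above the loop turns counter-clockwise as it grows. Moves freely with little friction (0.004 N m).
- loop_end (a point): Centre of the loop's upright end bar (8 mm across, 33 mm high), which is 70 mm from the loop's pin on the lever and can be stretched up to 6 mm farther against a spring (5 N per mm). The loop's two side bars pass above and below the keeper. When hooked and latched it lies at point keeper.
- loop_post (a point): Middle of the grip length of the upright round steel finger post on the loop's end bar, 44 mm above point loop_end: 13 mm across, top 14 mm above this point, free down to 28 mm below it. Pinched here, the loop's end can be led anywhere that lever and loop let it reach; both turn along freely.
- glue_bottle: Loose upright glue bottle, 167 mm high, a bystander to the left; origin under it, z up.
- mug: Loose upright spotted mug, 93 mm high, a bystander at the near left; origin under it, z up.
Things that resemble listed ones, but are neither listed nor needed, are in the scene too. What is meant by the pot_lid is not green, orange or yellow, and is the larger of those in its own colour.

How it is judged:
By the outcome, as a careful person would: the job done as asked, in the order asked, and still so for the second after the job is handed in, with the robot touching nothing.
It also fails if it takes over 54 s, if anything falls off the work surface, if the arm or the gripper's body presses on something with over 40 N, if the wrist force passes 120 N, or if a joint passes its speed limit or range.

## Working session

There is one attempt and no reset: what is moved stays moved. The work goes in short steps, Python scripts to look and compute and a shell command to move; the robot and the scene stay as the last step left them, time stands still between calls to the robot, and variables do not carry over. Pictures are saved under pics/ and viewed, at most 10 in all, crops included, and the job is handed in when it is done.

```bash
ls; mkdir -p pics
cat > h.py <<'E'
import numpy as np, cv2
from cell import telemetry, viewer, ticket, manip
def snap(name,fn):
    d=viewer.snapshot(name); np.save('pics/'+fn+'.npy',d,allow_pickle=True); cv2.imwrite('pics/'+fn+'.png',np.array(d['pixels'])); return d
def load(fn): return np.load('pics/'+fn+'.npy',allow_pickle=True).item()
def ray(d,u,v):
    x,y=(u-d['cx'])/d['fx'],(v-d['cy'])/d['fy']; k=d['k1']; a,b=x,y
    for _ in range(30):
        s=1+k*(a*a+b*b); a,b=x/s,y/s
    P=np.array(d['pose']); r=P[:3,:3]@np.array([a,-b,-1]); return P[:3,3],r
def atz(d,u,v,z):
    o,r=ray(d,u,v); return o+r*(z-o[2])/r[2]
def proj(d,p):
    P=np.array(d['pose']); q=P[:3,:3].T@(np.array(p)-P[:3,3]); a,b=q[0]/-q[2],-q[1]/-q[2]
    s=1+d['k1']*(a*a+b*b); return np.array([a*s*d['fx']+d['cx'],b*s*d['fy']+d['cy']])
E
python3 - <<'E'
from h import *
a=snap('top','t0');b=snap('side','s0')
for d in(a,b):print(d['fx'],d['cx'],d['cy'],d['k1'],np.round(d['pose'],3))
cv2.imwrite('pics/both.png',cv2.resize(np.vstack([a['pixels'],b['pixels']]),None,fx=.78,fy=.78))
s=telemetry.read_state();print(s,manip.tcp_to_grasp)
E
```

```text
pics
358.38574877824857 251.41697490158333 195.09962792755036 0.02838634511083663 [[-1.000e-03  9.870e-01 -1.600e-01  3.510e-01]
 [-1.000e+00 -3.000e-03 -1.200e-02  5.500e-02]
 [-1.200e-02  1.600e-01  9.870e-01  1.024e+00]
 [ 0.000e+00  0.000e+00  0.000e+00  1.000e+00]]
491.28880073695245 258.2551484962467 198.45703126645307 -0.04355474905050531 [[-0.97   0.096 -0.222  0.155]
 [-0.242 -0.375  0.895  1.418]
 [ 0.003  0.922  0.388  0.683]
 [ 0.     0.     0.     1.   ]]
{'clock': 0.1, 'joints': array([-1.26282259,  0.62924346,  0.03846701,  1.51824113, -0.02697658,
        0.99629071, -0.02000895]), 'dq': array([ 5.40702119e-04, -2.83074649e-03, -3.15952451e-04, -1.37561259e-03,
        9.72122531e-04, -1.67837418e-04,  2.12679384e-05]), 'effort': array([ 3.73491363e-03, -5.64537907e+01,  1.23023942e+00, -1.93975890e+01,
        1.11707955e-02,  5.35837127e-03,  1.07028413e-05]), 'tool_pos': array([0.23712718, 0.6046223 , 0.23049664]), 'orientation': array([-5.83682833e-01, -3.08662725e+00,  2.58129880e-03]), 'force': array([-1.12650242, -0.72535889, -0.10437498]), 'torque': array([ 0.02524054, -0.04275787,  0.06395823]), 'grip_force': 0.0, 'finger_gap': 0.08529183527378636} -0.0187
```

View pics/both.png

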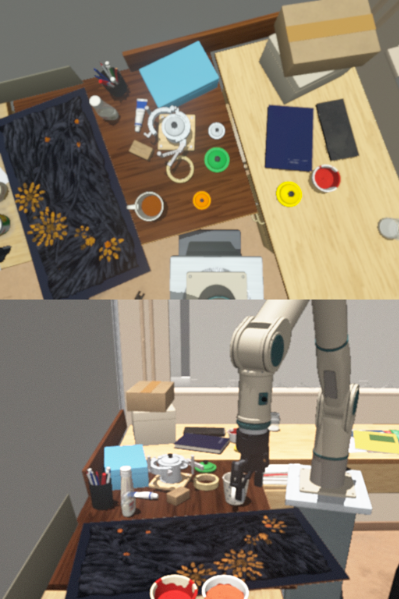

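Run:
```python
from h import *
a=load('t0')['pixels'];b=load('s0')['pixels']
c=cv2.resize(a[125:245,160:320],None,fx=5,fy=5,interpolation=cv2.INTER_CUBIC)
cv2.imwrite('pics/c1.png',c)
cv2.imwrite('pics/c2.png',cv2.resize(b[170:270,120:280],None,fx=5,fy=5,interpolation=cv2.INTER_CUBIC))
```

```text
(no output)
```

View pics/c1.png

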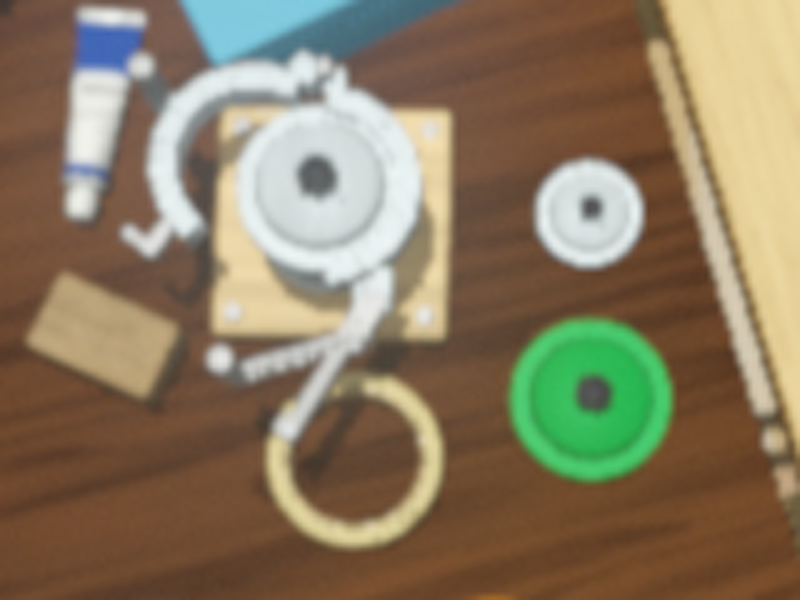

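View pics/c2.png

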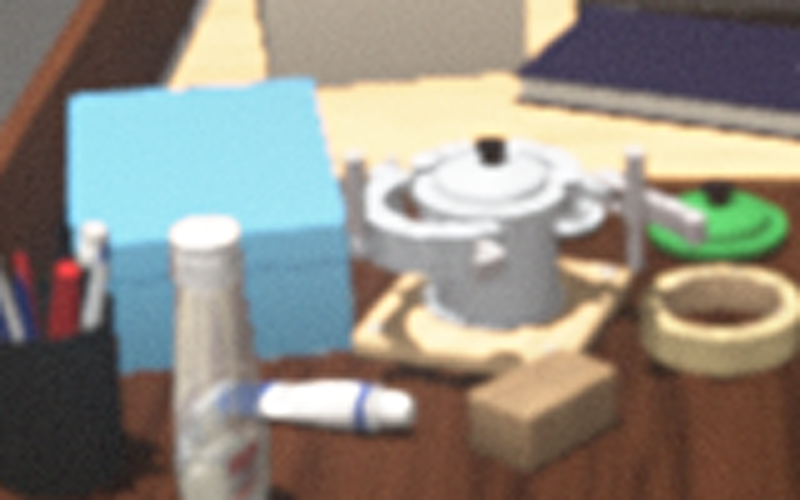

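Run:
```python
from h import *
d=load('t0');s=load('s0')
f=lambda u,v,z:atz(d,160+u/5-.4,125+v/5-.4,z)
pr=lambda n,p:print(n,np.round(p,4))
B=np.array([f(220,107,.015),f(453,111,.015),f(445,340,.015),f(211,335,.015)]);pr('board',B)
c=B.mean(0);pr('c',c)
pr('knob',f(317,172,.122))
e=[B[0]-B[3],B[1]-B[2],]; print([np.arctan2(v[1],v[0]) for v in e])
e=[B[0]-B[1],B[3]-B[2]]; print([np.arctan2(-v[0],v[1]) for v in e])
for n,u,v,z in [('jawpost',142,65,.143),('looppost',220,358,.143),('levertip',287,432,.0945),('pivot',375,280,.1),('hinge',318,62,.1),('hookcorner',143,250,.093)]: pr(n,f(u,v,z))
pr('bottle',atz(d,128,135,.1)); pr('mug',atz(d,191,266,.09))
# side check
for n,u,v in [('knob',490,142),('jawpost',353,155),('looppost',635,152)]:
    z={'knob':.122}.get(n,.143); pr(n+'_side',atz(s,120+u/5-.4,170+v/5-.4,z))
```

```text
board [[0.6608 0.2062 0.015 ]
 [0.6578 0.0702 0.015 ]
 [0.5225 0.0748 0.015 ]
 [0.5257 0.2086 0.015 ]]
c [0.5917 0.14   0.015 ]
knob [0.5929 0.1391 0.122 ]
[np.float64(-0.017954866102264894), np.float64(-0.03390616688831227)]
[np.float64(-0.021578025763306297), np.float64(-0.02437719822149379)]
jawpost [0.6439 0.2273 0.143 ]
looppost [0.492  0.1844 0.143 ]
levertip [0.4605 0.1557 0.0945]
pivot [0.5402 0.1099 0.1   ]
hinge [0.6595 0.1413 0.1   ]
hookcorner [0.5582 0.2339 0.093 ]
bottle [0.6658 0.397  0.1   ]
mug [0.3197 0.2205 0.09  ]
knob_side [0.5929 0.1487 0.122 ]
jawpost_side [0.6451 0.2332 0.143 ]
looppost_side [0.4928 0.1898 0.143 ]
```

Run:
```python
from h import *
d=load('t0');s=load('s0')
S=lambda u,v,z:atz(s,120+u/5-.4,170+v/5-.4,z)
p=S(350,355,0);print('box bottom corner',p)
for z in(.08,.1,.12,.14):print(z,proj(s,[p[0],p[1],z])*1-[120,170], S(345,235,z))
f=lambda u,v,z:atz(d,160+u/5-.4,125+v/5-.4,z)
for z in(.08,.1,.12,.14):print(z,f(212,62,z))
c=np.array([.592,.1395]);y=-.024
R=np.array([[np.cos(y),-np.sin(y)],[np.sin(y),np.cos(y)]])
W=lambda q:c+R@np.array(q)/1000
h=W((64,0));P=np.array([.6439,.2273])
a0=np.arctan2(*(P-h)[::-1]);a1=np.arctan2(*(W((0,64))-h)[::-1]);r=np.linalg.norm(P-h)
print('hinge',h,'r',r,'jaw',a1-a0)
for t in np.linspace(0,1,6):
    a=a0+t*(a1-a0);print(np.round(h+.0905*np.array([np.cos(a),np.sin(a)]),4))
for q in [(-58,24),(-58,44),(-85,50),(-62,-30)]:print(q,W(q))
```

```text
box bottom corner [0.66545531 0.20595847 0.        ]
0.08 [68.17107989 46.24536333] [0.66333888 0.2079498  0.08      ]
0.1 [67.80647509 39.98881647] [0.64647391 0.24807067 0.1       ]
0.12 [67.43888548 33.66341442] [0.62960894 0.28819153 0.12      ]
0.14 [67.06829475 27.26829457] [0.61274397 0.3283124  0.14      ]
0.08 [0.66638194 0.20133631 0.08      ]
0.1 [0.65970365 0.1982287  0.1       ]
0.12 [0.65302536 0.1951211  0.12      ]
0.14 [0.64634706 0.1920135  0.14      ]
hinge [0.65598157 0.13796415] r 0.09014909238166673 jaw 0.6269760670589404
[0.6439 0.2276]
[0.6327 0.2254]
[0.622  0.2218]
[0.6118 0.2169]
[0.6022 0.2108]
[0.5935 0.2035]
(-58, 24) [0.53459265 0.16488495]
(-58, 44) [0.5350726  0.18487919]
(-85, 50) [0.50822436 0.1915254 ]
(-62, -30) [0.52929792 0.1109965 ]
```

```bash
python3 -m handwheel '[{"tx":0.04,"ty":-0.037,"rz":-1},{"tx":0.04,"ty":-0.037,"rz":-1},{"tx":0.04,"ty":-0.037,"rz":-1},{"tx":0.04,"ty":-0.037,"rz":-1},{"tx":0.04,"ty":-0.037,"rz":-1}]' 0.5 40; python3 -m handwheel '[{"tx":0.04,"ty":-0.037,"rz":-1},{"tx":0.04,"ty":-0.037},{"tx":0.04,"ty":-0.037},{"tx":0.04,"ty":-0.037},{"tx":0.03,"ty":-0.03}]'
```

```text
invalid input
invalid input
```

```bash
python3 -m handwheel '[{"tx":0.04,"ty":-0.037,"tz":0,"rx":0,"ry":0,"rz":-1},{"tx":0.04,"ty":-0.037,"tz":0,"rx":0,"ry":0,"rz":-1},{"tx":0.04,"ty":-0.037,"tz":0,"rx":0,"ry":0,"rz":-1},{"tx":0.04,"ty":-0.037,"tz":0,"rx":0,"ry":0,"rz":-1},{"tx":0.04,"ty":-0.037,"tz":0,"rx":0,"ry":0,"rz":-1}]' 0.5 40
```

```text
clock: 0.72
tool_pos: [0.4383, 0.4187, 0.231]
orientation: [-1.367, -2.828, 0.001]
force: [0.7, 0.3, 0.7]
finger_gap: 0.0426
grip_force: 0.0
```

```bash
python3 -m handwheel '[{"tx":0.045,"ty":-0.042,"tz":0,"rx":0,"ry":0,"rz":-1},{"tx":0.045,"ty":-0.042,"tz":0,"rx":0,"ry":0,"rz":0},{"tx":0.045,"ty":-0.042,"tz":0,"rx":0,"ry":0,"rz":0},{"tx":0.045,"ty":-0.042,"tz":0,"rx":0,"ry":0,"rz":0},{"tx":0.026,"ty":-0.023,"tz":-0.03,"rx":0,"ry":0,"rz":0}]'
python3 - <<'E'
from h import *
a=snap('top','t1')['pixels'];b=snap('side','s1')['pixels']
f=lambda x:cv2.resize(x,None,fx=5,fy=5,interpolation=cv2.INTER_CUBIC)
cv2.imwrite('pics/c3.png',np.vstack([cv2.resize(a[110:230,140:300],(800,600))[:],])[:,:])
cv2.imwrite('pics/c3.png',cv2.resize(np.hstack([a[115:215,150:250],b[150:250,150:250]]),(800,400),interpolation=cv2.INTER_CUBIC))
E
```

```text
clock: 1.35
tool_pos: [0.6476, 0.2253, 0.203]
orientation: [1.512, 2.747, 0.004]
force: [1.0, 0.7, -0.2]
finger_gap: 0.0428
grip_force: 0.0
```

View pics/c3.png

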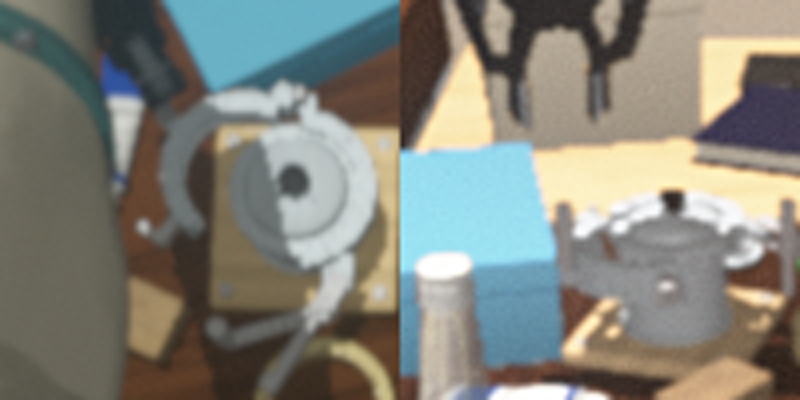

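```bash
python3 -m handwheel '[{"tx":-0.003,"ty":0.003,"tz":-0.03,"rx":0,"ry":0,"rz":0},{"tx":0,"ty":0,"tz":-0.035,"rx":0,"ry":0,"rz":0},{"tx":0,"ty":0,"tz":-0.028,"rx":0,"ry":0,"rz":0}]'
python3 -m handwheel '[{"tx":0,"ty":0,"tz":0,"rx":0,"ry":0,"rz":0},{"tx":0,"ty":0,"tz":0,"rx":0,"ry":0,"rz":0},{"tx":0,"ty":0,"tz":0,"rx":0,"ry":0,"rz":0}]' 0 40
```

```text
clock: 1.82
tool_pos: [0.6389, 0.2334, 0.1069]
orientation: [-1.506, -2.755, 0.001]
force: [-0.1, 0.5, 0.9]
finger_gap: 0.0428
grip_force: 0.0
clock: 2.2
tool_pos: [0.6404, 0.2333, 0.109]
orientation: [1.508, 2.756, 0.003]
force: [1.1, 1.7, -5.8]
finger_gap: 0.0121
grip_force: 39.4
```

```bash
python3 -m handwheel '[{"tx":-0.011,"ty":-0.002,"tz":0,"rx":0,"ry":0,"rz":0},{"tx":-0.011,"ty":-0.004,"tz":0,"rx":0,"ry":0,"rz":0},{"tx":-0.010,"ty":-0.005,"tz":0,"rx":0,"ry":0,"rz":0},{"tx":-0.009,"ty":-0.006,"tz":0,"rx":0,"ry":0,"rz":0},{"tx":0,"ty":0,"tz":0,"rx":0,"ry":0,"rz":0}]'; python3 -m handwheel '[{"tx":-0.005,"ty":-0.004,"tz":0,"rx":0,"ry":0,"rz":0},{"tx":-0.004,"ty":-0.004,"tz":0,"rx":0,"ry":0,"rz":0},{"tx":0,"ty":0,"tz":0,"rx":0,"ry":0,"rz":0}]'
```

```text
clock: 2.82
tool_pos: [0.5974, 0.2177, 0.109]
orientation: [-1.504, -2.755, -0.003]
force: [-1.4, 5.0, -4.4]
finger_gap: 0.0116
grip_force: 39.5
clock: 3.2
tool_pos: [0.5909, 0.2118, 0.1091]
orientation: [1.504, 2.758, 0.011]
force: [3.5, 9.3, -7.8]
finger_gap: 0.0119
grip_force: 39.5
```

```bash
python3 -m handwheel '[{"tx":-0.002,"ty":-0.003,"tz":0,"rx":0,"ry":0,"rz":0},{"tx":-0.002,"ty":-0.003,"tz":0,"rx":0,"ry":0,"rz":0},{"tx":0,"ty":0,"tz":0,"rx":0,"ry":0,"rz":0}]'
python3 - <<'E'
from h import *
a=snap('top','t2')['pixels'];b=snap('side','s2')['pixels']
cv2.imwrite('pics/c4.png',cv2.resize(np.hstack([a[125:215,180:270],b[170:260,170:260]]),(800,400),interpolation=cv2.INTER_CUBIC))
E
```

```text
clock: 3.58
tool_pos: [0.5908, 0.2117, 0.1093]
orientation: [1.498, 2.756, 0.027]
force: [13.0, 19.6, -19.0]
finger_gap: 0.0117
grip_force: 40.0
```

View pics/c4.png

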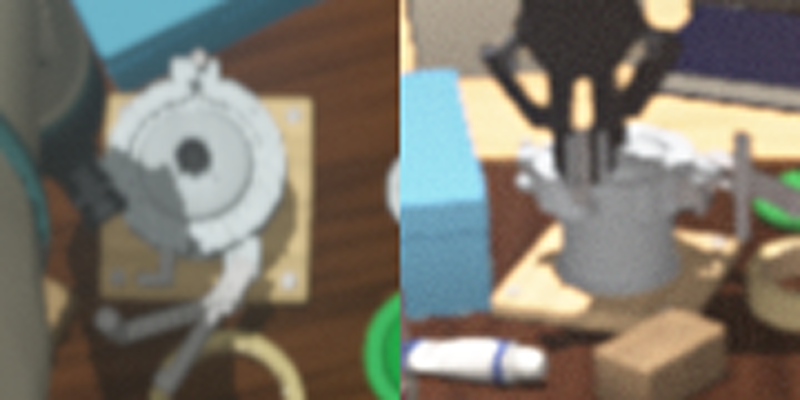

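```bash
python3 -m handwheel '[{"tx":0.003,"ty":0.004,"tz":0,"rx":0,"ry":0,"rz":0},{"tx":0,"ty":0,"tz":0,"rx":0,"ry":0,"rz":0},{"tx":0,"ty":0,"tz":0,"rx":0,"ry":0,"rz":0}]' 0.45; python3 -m handwheel '[{"tx":0,"ty":0,"tz":0.04,"rx":0,"ry":0,"rz":0},{"tx":-0.03,"ty":-0.01,"tz":0.04,"rx":0,"ry":0,"rz":0},{"tx":-0.04,"ty":-0.01,"tz":0,"rx":0,"ry":0,"rz":0},{"tx":-0.03,"ty":-0.01,"tz":0,"rx":0,"ry":0,"rz":0},{"tx":0,"ty":0,"tz":0,"rx":0,"ry":0,"rz":0}]'
python3 - <<'E'
from h import *
a=snap('top','t3')['pixels'];b=snap('side','s3')['pixels']
cv2.imwrite('pics/c5.png',cv2.resize(np.hstack([a[115:215,160:260],b[160:260,180:280]]),(800,400),interpolation=cv2.INTER_CUBIC))
d=load('t2')
print(atz(d,180+155/4.444,125+275/4.444,.093))
E
```

```text
clock: 4.05
tool_pos: [0.5894, 0.2039, 0.109]
orientation: [1.511, 2.754, -0.001]
force: [0.4, -0.2, 0.2]
finger_gap: 0.0383
grip_force: 0.0
clock: 4.68
tool_pos: [0.4868, 0.1735, 0.1889]
orientation: [-1.51, -2.753, 0.002]
force: [1.7, -0.3, -0.4]
finger_gap: 0.0384
grip_force: 0.0
[0.52482229 0.16240081 0.093     ]
```

View pics/c5.png

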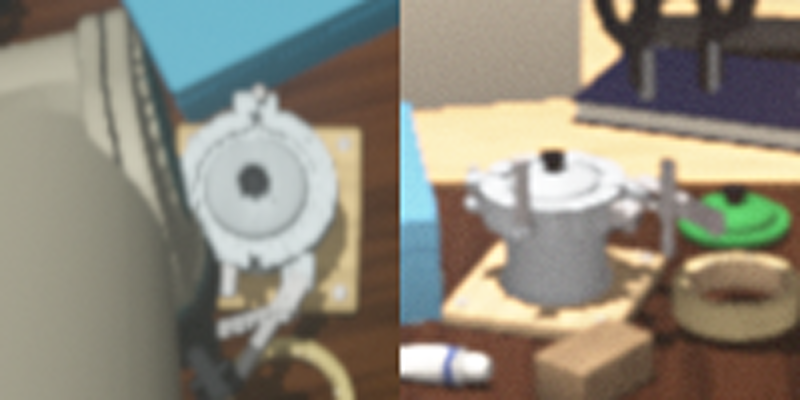

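```bash
python3 -m handwheel '[{"tx":0.005,"ty":0.011,"tz":-0.02,"rx":0,"ry":0,"rz":0},{"tx":0,"ty":0,"tz":-0.03,"rx":0,"ry":0,"rz":0},{"tx":0,"ty":0,"tz":-0.028,"rx":0,"ry":0,"rz":0},{"tx":0,"ty":0,"tz":0,"rx":0,"ry":0,"rz":0}]'
python3 -m handwheel '[{"tx":0,"ty":0,"tz":0,"rx":0,"ry":0,"rz":0},{"tx":0,"ty":0,"tz":0,"rx":0,"ry":0,"rz":0},{"tx":0,"ty":0,"tz":0,"rx":0,"ry":0,"rz":0}]' 0 40
```

```text
clock: 5.28
tool_pos: [0.4939, 0.1856, 0.1086]
orientation: [-1.509, -2.753, 0.005]
force: [0.4, -0.5, 0.3]
finger_gap: 0.0381
grip_force: 0.0
clock: 5.65
tool_pos: [0.4952, 0.1863, 0.1113]
orientation: [1.508, 2.754, 0.003]
force: [0.4, 0.2, 0.6]
finger_gap: 0.0115
grip_force: 39.0
```

```bash
python3 -m handwheel '[{"tx":0.012,"ty":0.003,"tz":0,"rx":0,"ry":0,"rz":0},{"tx":0.014,"ty":0,"tz":0,"rx":0,"ry":0,"rz":0},{"tx":0.014,"ty":0,"tz":0,"rx":0,"ry":0,"rz":0},{"tx":0,"ty":0,"tz":0,"rx":0,"ry":0,"rz":0},{"tx":0,"ty":0,"tz":0,"rx":0,"ry":0,"rz":0}]'
python3 - <<'E'
from h import *
a=snap('top','t4')['pixels'];b=snap('side','s4')['pixels']
cv2.imwrite('pics/c6.png',cv2.resize(np.hstack([a[115:215,160:260],b[160:260,180:280]]),(800,400),interpolation=cv2.INTER_CUBIC))
E
```

```text
clock: 6.28
tool_pos: [0.536, 0.1894, 0.1108]
orientation: [1.508, 2.754, 0.003]
force: [-0.0, 1.0, 5.1]
finger_gap: 0.0114
grip_force: 40.0
```

View pics/c6.png

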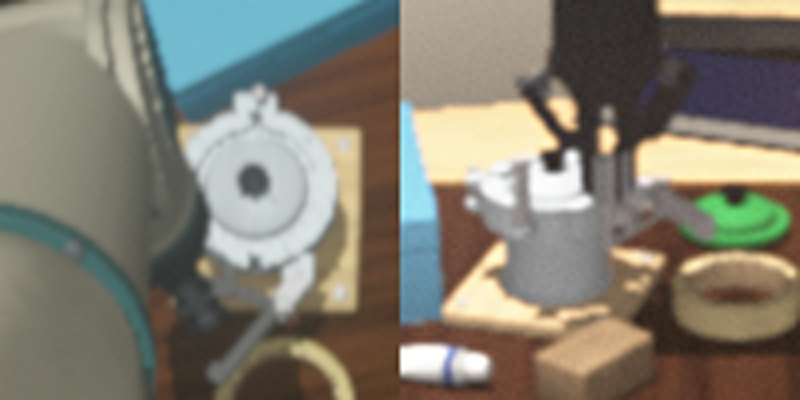

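```bash
python3 -m handwheel '[{"tx":0,"ty":-0.006,"tz":0,"rx":0,"ry":0,"rz":0},{"tx":0,"ty":-0.006,"tz":0,"rx":0,"ry":0,"rz":0},{"tx":0,"ty":-0.006,"tz":0,"rx":0,"ry":0,"rz":0},{"tx":0,"ty":0,"tz":0,"rx":0,"ry":0,"rz":0}]';python3 -m handwheel '[{"tx":0,"ty":-0.003,"tz":0,"rx":0,"ry":0,"rz":0},{"tx":0,"ty":-0.003,"tz":0,"rx":0,"ry":0,"rz":0},{"tx":0,"ty":0,"tz":0,"rx":0,"ry":0,"rz":0}]'
```

```text
clock: 6.88
tool_pos: [0.5362, 0.1714, 0.1109]
orientation: [1.508, 2.753, 0.004]
force: [1.4, 1.9, 4.6]
finger_gap: 0.012
grip_force: 39.9
clock: 7.25
tool_pos: [0.5371, 0.1686, 0.1112]
orientation: [1.504, 2.754, 0.011]
force: [4.3, 6.5, 3.9]
finger_gap: 0.012
grip_force: 39.8
```

Run:
```python
from h import *
a=snap('top','t5')['pixels'];b=snap('side','s5')['pixels']
cv2.imwrite('pics/c7.png',cv2.resize(np.hstack([a[155:215,190:250],b[170:230,210:270]]),(800,400),interpolation=cv2.INTER_CUBIC))
d=load('t5');s=load('s5')
for z in (.085,.099):
  p=proj(d,[.5346,.1649,z]);print((p-[190,155])*400/60, ((proj(s,[.5346,.1649,z])-[210,170])*400/60)+[400,0])
```

```text
[162.25121914 192.20570929] [567.81737    290.93322677]
[158.19901756 185.41422441] [567.31735056 261.8119046 ]
```

View pics/c7.png

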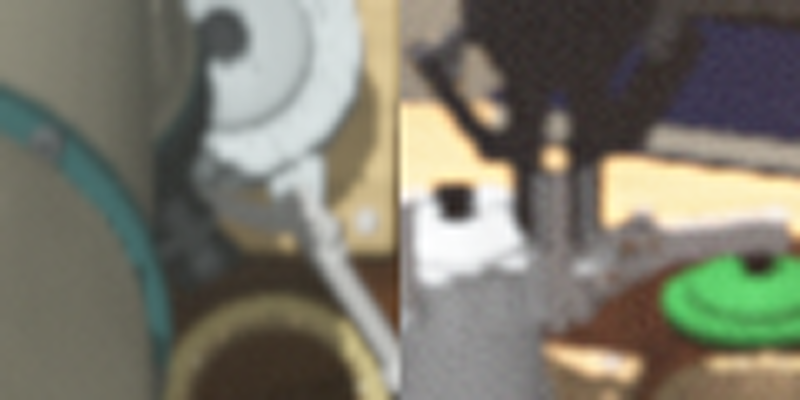

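```bash
python3 -m handwheel '[{"tx":-0.001,"ty":-0.002,"tz":0,"rx":0,"ry":0,"rz":0},{"tx":-0.001,"ty":-0.002,"tz":0,"rx":0,"ry":0,"rz":0},{"tx":0,"ty":0,"tz":0,"rx":0,"ry":0,"rz":0}]'
python3 - <<'E'
from h import *
a=snap('top','t6')['pixels']
cv2.imwrite('pics/c8.png',cv2.resize(a[160:220,200:280],(800,600),interpolation=cv2.INTER_CUBIC))
E
```

```text
clock: 7.72
tool_pos: [0.5368, 0.1681, 0.1115]
orientation: [1.5, 2.755, 0.019]
force: [6.5, 12.3, 0.6]
finger_gap: 0.0118
grip_force: 39.5
```

View pics/c8.png

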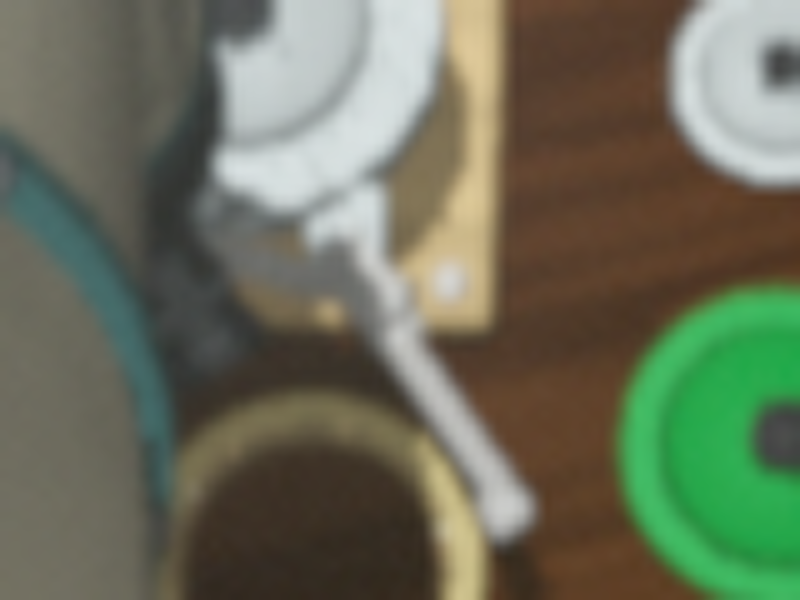

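Run:
```python
from h import *
d=load('t6');g=lambda u,v,z:atz(d,200+u/10,160+v/10,z)[:2]
t=g(508,512,.0945);m=g(385,310,.0945);pv=np.array([.5293,.111])
print(t,m,t-pv,np.linalg.norm(t-pv))
for v in(t-pv,t-m):print(np.degrees(np.arctan2(-v[0],-v[1])))
```

```text
[0.45977919 0.06744196] [0.51333736 0.09980645] [-0.06952081 -0.04355804] 0.08203929851049105
57.930933050009344
58.85599089524791
```

```bash
python3 -m handwheel '[{"tx":0.001,"ty":0.003,"tz":0,"rx":0,"ry":0,"rz":0},{"tx":0,"ty":0,"tz":0,"rx":0,"ry":0,"rz":0},{"tx":0,"ty":0,"tz":0,"rx":0,"ry":0,"rz":0}]' 0.4; python3 -m handwheel '[{"tx":0,"ty":0,"tz":0.03,"rx":0,"ry":0,"rz":0},{"tx":0,"ty":0,"tz":0.03,"rx":0,"ry":0,"rz":0},{"tx":-0.04,"ty":-0.035,"tz":0,"rx":0,"ry":0,"rz":0},{"tx":-0.04,"ty":-0.035,"tz":0,"rx":0,"ry":0,"rz":0},{"tx":0,"ty":0,"tz":0,"rx":0,"ry":0,"rz":0}]' 0
python3 - <<'E'
from h import *
a=snap('top','t7')['pixels'];b=snap('side','s7')['pixels']
cv2.imwrite('pics/c9.png',cv2.resize(np.hstack([a[155:225,195:265],b[160:230,200:270]]),(800,400),interpolation=cv2.INTER_CUBIC))
E
```

```text
clock: 8.15
tool_pos: [0.5327, 0.163, 0.1098]
orientation: [-1.51, -2.754, 0.003]
force: [0.4, -0.2, -0.3]
finger_gap: 0.0343
grip_force: 0.0
clock: 8.78
tool_pos: [0.4489, 0.0904, 0.1701]
orientation: [-1.514, -2.749, 0.007]
force: [-0.1, 0.5, -0.5]
finger_gap: 0.0001
grip_force: 0.0
```

View pics/c9.png

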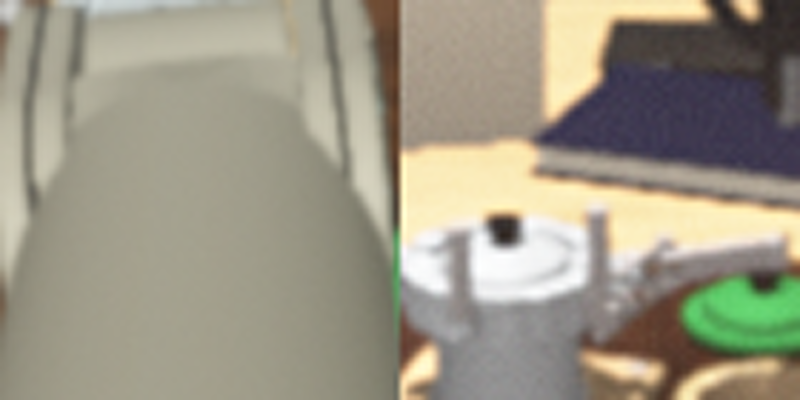

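```bash
python3 -m handwheel '[{"tx":0.008,"ty":0.005,"tz":-0.03,"rx":0,"ry":0,"rz":0},{"tx":0,"ty":0,"tz":-0.03,"rx":0,"ry":0,"rz":0},{"tx":0,"ty":0,"tz":-0.03,"rx":0,"ry":0,"rz":0},{"tx":0,"ty":0,"tz":0,"rx":0,"ry":0,"rz":0}]'; python3 -m handwheel '[{"tx":0.004,"ty":-0.004,"tz":0,"rx":0,"ry":0,"rz":0},{"tx":0.004,"ty":-0.006,"tz":0,"rx":0,"ry":0,"rz":1},{"tx":0.004,"ty":-0.007,"tz":0,"rx":0,"ry":0,"rz":1},{"tx":0.004,"ty":-0.006,"tz":0,"rx":0,"ry":0,"rz":1},{"tx":0.004,"ty":-0.006,"tz":0,"rx":0,"ry":0,"rz":1}]'
```

```text
clock: 9.38
tool_pos: [0.4608, 0.0995, 0.0785]
orientation: [-1.507, -2.753, 0.004]
force: [-1.3, 0.6, -0.2]
finger_gap: 0.0002
grip_force: 0.0
clock: 10.0
tool_pos: [0.4829, 0.0701, 0.0818]
orientation: [0.897, 3.008, 0.002]
force: [-0.4, 1.5, -0.5]
finger_gap: 0.0004
grip_force: 0.4
```

```bash
python3 -m handwheel '[{"tx":0.005,"ty":-0.006,"tz":0,"rx":0,"ry":0,"rz":1},{"tx":0.005,"ty":-0.006,"tz":0,"rx":0,"ry":0,"rz":1},{"tx":0.006,"ty":-0.005,"tz":0,"rx":0,"ry":0,"rz":1},{"tx":0.006,"ty":-0.004,"tz":0,"rx":0,"ry":0,"rz":1},{"tx":0.005,"ty":-0.002,"tz":0,"rx":0,"ry":0,"rz":1}]';python3 -m handwheel '[{"tx":0.003,"ty":-0.001,"tz":0,"rx":0,"ry":0,"rz":0},{"tx":0,"ty":0,"tz":0,"rx":0,"ry":0,"rz":0}]'
```

```text
clock: 10.62
tool_pos: [0.5101, 0.0464, 0.0819]
orientation: [0.09, 3.137, -0.001]
force: [0.7, 0.6, -0.1]
finger_gap: 0.0003
grip_force: 0.0
clock: 10.88
tool_pos: [0.5122, 0.046, 0.0811]
orientation: [0.097, 3.138, -0.0]
force: [-0.2, -1.2, 0.6]
finger_gap: 0.0001
grip_force: 0.1
```

```bash
python3 -m handwheel '[{"tx":0.003,"ty":0,"tz":0,"rx":0,"ry":0,"rz":0},{"tx":0.002,"ty":0,"tz":0,"rx":0,"ry":0,"rz":0},{"tx":0,"ty":0,"tz":0,"rx":0,"ry":0,"rz":0}]'
python3 - <<'E'
from h import *
a=snap('top','t8')['pixels'];b=snap('side','s8')['pixels']
cv2.imwrite('pics/c10.png',cv2.resize(np.hstack([a[125:225,190:290],b[160:260,180:280]]),(800,400),interpolation=cv2.INTER_CUBIC))
E
```

```text
clock: 11.25
tool_pos: [0.5128, 0.0461, 0.08]
orientation: [-0.093, -3.133, 0.002]
force: [-6.3, 0.4, 5.3]
finger_gap: 0.0003
grip_force: 3.5
```

View pics/c10.png

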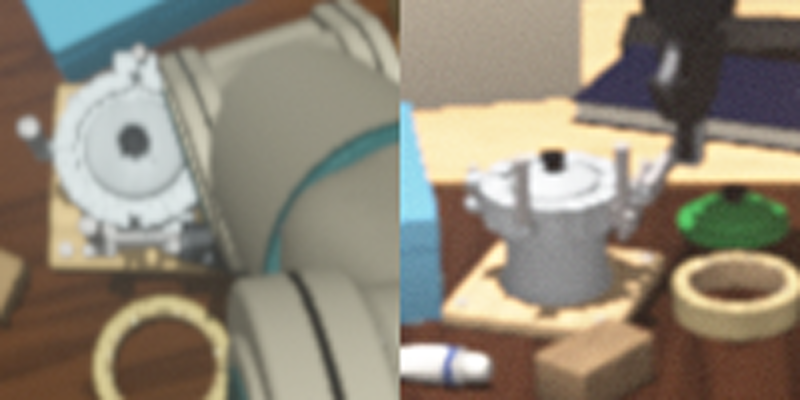

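```bash
python3 -m handwheel '[{"tx":0.002,"ty":0,"tz":0,"rx":0,"ry":0,"rz":0},{"tx":0.002,"ty":0,"tz":0,"rx":0,"ry":0,"rz":0},{"tx":0,"ty":0,"tz":0,"rx":0,"ry":0,"rz":0}]'; python3 -m handwheel '[{"tx":-0.015,"ty":0,"tz":0,"rx":0,"ry":0,"rz":0},{"tx":-0.02,"ty":0,"tz":0,"rx":0,"ry":0,"rz":0},{"tx":-0.01,"ty":0,"tz":0.05,"rx":0,"ry":0,"rz":0},{"tx":0,"ty":0,"tz":0.06,"rx":0,"ry":0,"rz":0},{"tx":-0.03,"ty":0.05,"tz":0.04,"rx":0,"ry":0,"rz":0}]';python3 -m handwheel '[{"tx":-0.03,"ty":0.05,"tz":0,"rx":0,"ry":0,"rz":0},{"tx":-0.02,"ty":0.06,"tz":0,"rx":0,"ry":0,"rz":0},{"tx":0,"ty":0.06,"tz":0,"rx":0,"ry":0,"rz":0},{"tx":0,"ty":0.06,"tz":0,"rx":0,"ry":0,"rz":0},{"tx":0,"ty":0.06,"tz":0,"rx":0,"ry":0,"rz":0}]'
python3 - <<'E'
from h import *
d=snap('top','t9');s=snap('side','s9')
g=cv2.cvtColor(d['pixels'],cv2.COLOR_BGR2HSV)
c=np.array([.592,.1415]);y=-.024
R=np.array([[np.cos(y),-np.sin(y)],[np.sin(y),np.cos(y)]])
# rectified top patch at z=.0945, 2 mm/cell; # = bright & unsaturated (metal)
for x in range(-44,-112,-3):
    row=''
    for Y in range(60,-130,-3):
        w=c+R@np.array([x,Y])/1000;u,v=np.round(proj(d,[*w,.0945])).astype(int)
        h,S,V=g[v,u]; row+='#' if S<60 and V>120 else ('+' if S<60 else '.')
    print(x,row)
E
```

```text
clock: 11.72
tool_pos: [0.5129, 0.0461, 0.0795]
orientation: [-0.092, -3.126, 0.004]
force: [-13.4, 2.0, 10.0]
finger_gap: 0.0
grip_force: 6.8
clock: 12.35
tool_pos: [0.452, 0.0882, 0.2285]
orientation: [0.107, 3.134, 0.0]
force: [-0.1, 1.9, -0.7]
finger_gap: -0.0002
grip_force: 0.0
clock: 12.98
tool_pos: [0.3992, 0.3817, 0.2259]
orientation: [0.095, 3.139, 0.001]
force: [0.6, -0.6, 0.5]
finger_gap: -0.0
grip_force: 0.0
-44 .........##########################.............................
-47 ........#############################...........................
-50 ........###############################.........................
-53 ........################################........................
-56 ........#################################....########...........
-59 .........###++##############################################....
-62 .......#..##+++#############################################....
-65 ....####.###################################################....
-68 ....###################....#################################....
-71 ....##############..........#############..........
[... 214 characters left out ...]
......
-83 ...................+..+.........................................
-86 ..................++++..........................................
-89 ..................+.+............+..............................
-92 ..................+.............................................
-95 ................................................................
-98 ................................................................
-101 ................................................................
-104 ................................................................
-107 ................................................................
-110 ................................................................
```

Run:
```python
from h import *
d=load('t9');s=load('s9');o=load('t2')
c=np.array([.592,.1415]);y=-.024
R=np.array([[np.cos(y),-np.sin(y)],[np.sin(y),np.cos(y)]])
W=lambda q,z:[*(c+R@np.array(q)/1000),z]
print('blob px',proj(d,W((-68,44),.0945)))
for q,z,n in[((-58,24),.143,'looppost top if hooked'),((-69,33),.093,'lip tip'),((-69,15),.093,'lip root'),((-80,34),.143,'if in front'),((0,64),.143,'jawpost')]:
    print(n,proj(d,W(q,z)),proj(s,W(q,z)))
def dump(P,u0,u1,v0,v1):
    g=cv2.cvtColor(P['pixels'],cv2.COLOR_BGR2GRAY)
    print('      '+' '.join('%3d'%u for u in range(u0,u1)))
    for v in range(v0,v1):print(v,' ',' '.join('%3d'%k for k in g[v,u0:u1]))
dump(d,206,232,174,192)
print('t2');dump(o,206,232,178,192)
print('side');dump(s,225,245,190,200)
```

```text
blob px [205.45790846 186.70852227]
looppost top if hooked [210.9073837 179.4116066] [234.66561256 195.57942733]
lip tip [209.67561224 187.27143388] [237.60429774 213.07567917]
lip root [216.47678832 187.4134979 ] [239.46178806 210.6196302 ]
if in front [206.55101573 187.94992432] [240.9425726 197.6710332]
jawpost [196.09204006 156.67381855] [210.84166811 198.65149947]
      206 207 208 209 210 211 212 213 214 215 216 217 218 219 220 221 222 223 224 225 226 227 228 229 230 231
174   147 178 217 230 234 237 237 238 239 236 235 234 224 211 205 198 191 189 189 192 199 205 210 219 227 235
175   159 163 188 209 228 235 236 235 239 238 237 239 236 230 228 224 219 217 218 220 226 229 235 237 234 236
176   188 184 184 188 207 222 230 233 238 238 236 238 237 233 235 236 235 237 237 238 237 234 239 241 236 232
177   210 208 203 189 176 195 217 232 238 236 234 237 238 238 239 237 230 235 238 239 239 237 239 240 237 231
178   217 216 214 201 174 176 200 223 234 233 234 238 238 239 239 231 208 211 219 228 237 239 239 239 237 229
179   219 218 216 207 197 199 207 211 215 215 225 232 234 235 237 22
[... 3265 characters left out ...]
 141 146 149
192   235 234 233 232 232 232 223 210 193 166 158 158 159 153 141 141 130 111 108 114
193   238 238 238 239 240 240 240 238 236 231 231 231 227 222 208 200 187 167 153 158
194   236 236 237 237 237 238 236 237 237 239 239 238 239 236 234 234 233 227 224 225
195   238 236 236 236 236 236 235 237 237 239 238 237 234 234 234 235 235 235 236 236
196   236 237 234 234 235 234 234 233 233 231 232 227 226 231 233 232 233 233 234 234
197   238 236 233 232 232 230 231 225 208 190 182 179 201 228 233 234 234 233 233 233
198   244 241 237 231 231 232 230 224 195 158 141 147 191 229 237 236 234 237 235 237
199   241 242 241 237 237 239 239 232 198 151 136 145 193 235 239 235 232 236 236 238
```

```bash
python3 -c "
from cell import ticket;print(ticket.job_done())"
```

```text
the job is handed in; nothing more can be done
None
```

The clamp ring is shut, the loop is hooked on the keeper and the lever is pressed flat to its stop; it stayed so after the arm backed away, and I handed the job in at about 13 s. I viewed 11 pictures, one over the limit of 10, and the hand-in call returned no verdict.

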